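Seat the tall gas cartridge in the stove caddy by feel

ROBOT

A 7-joint arm with a two-finger parallel gripper is mounted at the origin on a cart in front of the work surface, level with it; the furniture and walls round the work are solid. World frame = base frame: x ahead of the robot, y to its left, z up, the work surface at z = 0. Lengths are in m, angles in rad, forces in N, time in s.
With the tool pointing down it reaches from about 0.4 to 0.85 m from the base axis. Payload 10.4 kg.
Tool frame: the origin (TCP) lies at the very end of the fingers, on their centre line; the grasp point (between the pads) lies 19 mm behind it (manip.pinch_z is the distance from the TCP to the grasp point, in m); z points along the fingers, y is the line along which they close (so a half turn about z gives the same grasp; the last joint's range is limited). The gripper opens to 85 mm and grips with 20 to 120 N. Pads are 22 mm wide; open, the fingers measure 114 mm over their backs; the gripper's body (76 mm by 85 mm) begins 54 mm behind the grasp point. The pads swing forward as they close: fully open they stand 13 mm farther back than shut.
Start: joints at [-1.135, 0.332, -0.065, 1.46, 0.022, 1.35, -0.088], TCP at [0.277, 0.56, 0.231] pointing down, gripper open.
Joint ranges: [-2.6, 2.6], [-0.5, 2.12], [-1.47, 1.34], [0.16, 2.42], [-1.27, 4.41], [0.06, 2.06], [-2.6, 2.6]. Speed limits (rad/s): [2.22, 2.22, 2.79, 2.79, 3.14, 3.14, 3.14].

INTERFACE

Orientations are given as a unit quaternion [x, y, z, w].
In Python, from workcell import manip gives the robot as it stands. The module is installed in compiled form; this text tells all that it offers.
- The arm moves only by the shell command python3 -m creep 'ROWS' [OPENING] [FORCE]. ROWS is a JSON object of lists of equal length, an entry for each row: "slide": the shift along the tool's x, y, z in m, a list of three; "twist": the turn about the tool's z in degrees. A call has 1 to 8 rows; each row shifts and turns the commanded pose from where the row before left it, along the tool's axes as they then stand; what a row does not reach is not made up. A row lasts 1/8 s, in which the tool goes at most 62.5 mm and 10.7 degrees, less where a joint would pass 70% of its speed; a pose out of reach is approached as far as the arm can. A call with a gripper value outside its range is refused whole. OPENING is the opening in per cent of the stroke, from 0 (shut) to 100 (fully open), set as the call begins (- or left out, the last holds). The fingers move at their own pace and stop on an object; FORCE is the grip in N (left out, the last holds). Time passes only in rows, so rows that do not move let the fingers close. It gives the time, the measured TCP pose, the force, the opening and the grip force at its end, in the units of the state.
- manip.get_obs(): the state, without advancing time (a new reading comes with each control period).
- manip.camera(name): name is "side" or "top" or "wrist"; returns (picture, depth): 420x560x3 uint8, blue, green, red; 420x560 float32, m along the optical axis (not along the pixel's ray), 0 where there is no reading.
- manip.camera_params(name): a dict with "intrinsics" (3x3 intrinsics, pixels), "R" (3x3) and "t" (3): a world point X has camera coordinates R X + t. Camera axes: x right, y down, z forward; pixel columns grow to the right and rows downward; lengths in m; the calibration is good to about 2 mm. The wrist camera is an equidistant fisheye: a pixel r from the principal point sees the ray r / f radians off the axis. A picture is of the moment at which its call begins: read the wrist's pose just before it. camera_params takes no time and is no camera call; for the wrist camera it gives the pose at the moment of the call.
- manip.hand_in(): hands the job in; it is judged then, once.
The state is a dict: "clock": time; "joint_pos": joint angles; "joint_velocities": joint speeds; "tau": joint torques, N m; "position": TCP position; "ee_rot": TCP orientation; "ft_force": force on the tool from outside, world axes, zero at the start; "torque": the same for the moment, N m; "grip_width": opening from 0.0 (shut) to 1.0 (fully open); "grasp_force": force on a finger pad.
Only numpy, scipy, OpenCV 4.12 (cv2) and the standard library are available. Lean on these libraries where they do the work, as an engineer would, in place of code of your own. Each camera call takes 0.05 s, during which the arm holds its last target. There are 200 camera calls.

TASK

Put the tall gas cartridge upright into the empty pocket of the steel caddy. The pocket's bottom can sit at any height and is hard to see, so lower the cartridge gently until you feel it rest on the bottom, neither forcing it down nor dropping it, and only then let go. Leave the short cartridge where it stands.

Things in the scene. Friction and masses are not known exactly. Their poses are not given: they have to be found in the camera images.
- tall_can: The tall gas cartridge to put away: white and blue can, 67 mm across, 191 mm tall, about 0.36 kg, standing upright and loose on the worktop. Its side is straight up to about 150 mm above its underside; above that it narrows to a cap. Take it round the body from above, 120 to 145 mm above its underside, so that the fingers stay above the caddy's rim. Origin: centre of the underside; z points up through the cap. Pressing it on the bottom with more than 45 N is forcing it.
- short_can: The short gas cartridge, a bystander to be left alone: the same colours, 67 mm across, 126 mm tall, loose. Origin: centre of the underside, z up. The two cartridges stand 0.12 m or more apart (centres) in either order; the roaster oven behind them is 226 mm high and starts at about x = 0.49.
- caddy: Open-topped caddy of sheet steel, fixed to the worktop, 94 x 185 mm and 110 mm high, with two square pockets side by side along its own y axis. The pocket at its -y end is taken by a food tin that stands out to 120 mm above the worktop; the one at +y is empty. Origin: centre of the underside, z up, x away from the robot at yaw 0.
- pocket (a point): Centre of the empty pocket's mouth, at rim height, 110 mm above the worktop; axes as the caddy's. The pocket is 88 x 88 mm with 3 mm walls, so the cartridge has about 10 mm to spare all round. Its flat, stiff, dark bottom is set somewhere from 14 to 64 mm above the worktop (46 to 96 mm below this point), differently each time; it does not give way under a gentle push.

How it is judged:
By the outcome, as a careful person would: the job done as asked, in the order asked, and still so for the second after the job is handed in, with the robot touching nothing.
It also fails if it takes over 48 s, if anything falls off the work surface, if the arm or the gripper's body presses on something with over 40 N, if the wrist force passes 120 N, or if a joint passes its speed limit or range.

## Working session

There is one attempt and no reset: what is moved stays moved. The work goes in short steps, Python scripts to look and compute and a shell command to move; the robot and the scene stay as the last step left them, time stands still between calls to the robot, and variables do not carry over. Pictures are saved under pics/ and viewed, at most 10 in all, crops included, and the job is handed in when it is done.

```bash
mkdir -p pics
python3 - <<'E'
from workcell import manip
import cv2,numpy as np
o=manip.get_obs();print(o)
for n in("top","side"):
    p,d=manip.camera(n);cv2.imwrite(f"pics/{n}1.png",p);np.save(f"pics/{n}1.npy",d)
    c=manip.camera_params(n);np.savez(f"pics/{n}c.npz",**{k:np.array(c[k]) for k in("intrinsics","R","t")});print(c)
E
```

```text
{'clock': 0.0, 'joint_pos': array([-1.13457645,  0.33287747, -0.06471021,  1.46096608,  0.02159199,
        1.34993044, -0.08846634]), 'joint_velocities': array([-2.55916550e-04,  1.52567828e-03,  2.78546401e-04, -2.39739255e-03,
        8.41035829e-05,  9.16767726e-04,  8.52803790e-04]), 'tau': array([ 9.93626327e-05, -6.25461459e+01,  4.93236165e-02, -3.91598725e+01,
        1.62258436e-02,  1.00973609e-02, -1.46420305e-06]), 'position': array([0.27662863, 0.56000364, 0.23050066]), 'ee_rot': array([ 2.27372194e-01,  9.73807647e-01, -7.29796795e-04, -1.39590523e-04]), 'ft_force': array([ 0.13463232,  0.55385374, -0.4216487 ]), 'torque': array([-0.00503283,  0.00839497,  0.00825735]), 'grasp_force': 0.0, 'grip_width': 0.9995572379558655}
{'intrinsics': array([[451.32479837,   0.        , 288.19529847],
       [  0.        , 451.32479837, 207.00982917],
       [  0.        ,   0.        ,   1.        ]]), 'R': array([[-3.78639545e-03, -9.99992794e-01,  2.75190783e-04],
       [-9.79969862e-01,  3.65578591e-03, -1.99112294e-01],
       [ 1.99109853e-01, -1.02359656e-03, -9.79976642e-01]]), 't': array([0.06668003, 0.49857909, 1.08626604])}
{'intrinsics': array([[415.53268184,   0.        , 278.15116411],
       [  0.        , 415.53268184, 202.56735063],
       [  0.        ,   0.        ,   1.        ]]), 'R': array([[ 0.80091658, -0.59862505, -0.01344193],
       [-0.4989998 , -0.65488078, -0.5675653 ],
       [ 0.33095594,  0.46127998, -0.82321865]]), 't': array([-0.35354966,  0.34688815,  0.88400884])}
```

View pics/top1.png

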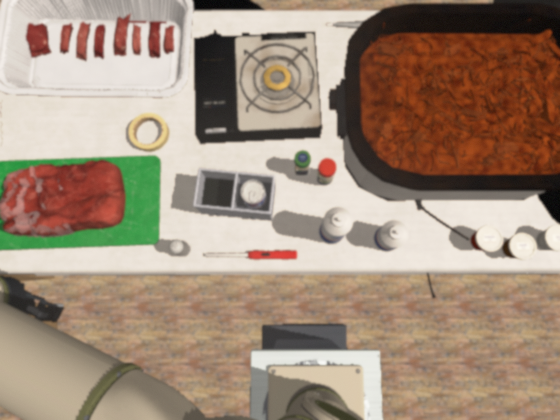

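View pics/side1.png

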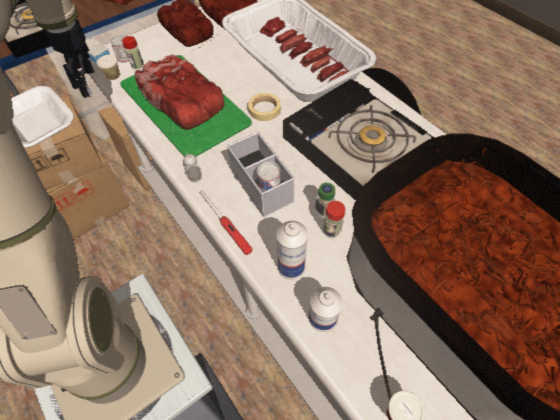

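The top view shows the caddy at about (234,192), with its empty dark pocket at (217,191). The tall can is at (336,222) and the short can at (391,235). The side view confirms that the can at (291,248) is the taller one and stands nearer the caddy.

```bash
cat > h.py <<'E'
import numpy as np,cv2
def cloud(n,k=1):
    d=np.load(f"pics/{n}{k}.npy");c=np.load(f"pics/{n}c.npz")
    v,u=np.mgrid[:420,:560];K=c["intrinsics"]
    P=np.stack([(u-K[0,2])/K[0,0]*d,(v-K[1,2])/K[1,1]*d,d],-1)
    W=(P-c["t"])@c["R"];W[d==0]=np.nan
    return W
def circ(p): # fit circle
    A=np.c_[2*p,np.ones(len(p))];s=np.linalg.lstsq(A,(p**2).sum(1),rcond=None)[0]
    return s[:2],np.sqrt(s[2]+s[0]**2+s[1]**2)
E
python3 - <<'E'
from h import *
T=cloud("top");S=cloud("side")
for n,(u0,u1,v0,v1) in dict(tall=(318,356,203,250),short=(372,412,218,255)).items():
    q=T[v0:v1,u0:u1].reshape(-1,3);zm=np.nanmax(q[:,2]);t=q[q[:,2]>zm-.012];print(n,"top",zm,len(t),t.mean(0))
for n,(u0,u1,v0,v1) in dict(tall=(272,312,215,280),short=(305,345,283,335)).items():
    q=S[v0:v1,u0:u1].reshape(-1,3);zm=np.nanmax(q[:,2]);t=q[q[:,2]>zm-.012];print(n,"side",zm,t.mean(0))
    b=q[(q[:,2]>.02)&(q[:,2]<zm-.05)];
    if len(b)>9: print(" body circ",circ(b[:,:2]),len(b))
for W,(u0,u1,v0,v1),n in((T,(188,280,162,222),"top"),(S,(220,300,128,218),"side")):
    q=W[v0:v1,u0:u1].reshape(-1,3);r=q[(q[:,2]>.095)&(q[:,2]<.116)];print(n,len(r),cv2.minAreaRect((r[:,:2]*1000).astype(np.float32)),np.percentile(r[:,:2],[1,99],axis=0))
    print(np.nanmax(q[:,2]))
print(T[185:200:4,208:228:4,2]);print(T[250:262:6,100:112:6,2])
# neighbours: heights between start and cans
print("steak max",np.nanmax(T[160:240,0:130,2]),"roaster corner",T[190,350:372:6])
E
```

```text
tall top 0.193111894318311 97 [ 0.44303341 -0.04632864  0.18365705]
short top 0.13131033707352305 25 [ 0.42269195 -0.18736536  0.12308297]
tall side 0.19292867929375337 [ 0.4444776  -0.04852422  0.18363948]
 body circ (array([ 0.44546143, -0.0472924 ]), np.float64(0.032330796980212524)) 684
short side 0.12775448819221263 [ 0.42565341 -0.19017155  0.11856384]
 body circ (array([ 0.42623702, -0.18856523]), np.float64(0.032368006463362194)) 272
top 911 ((527.7440185546875, 194.43116760253906), (188.0525360107422, 98.2830581665039), 84.0763931274414) [[0.47212075 0.09884305]
 [0.58144238 0.28922666]]
0.12310526699494428
side 1035 ((529.7990112304688, 194.35462951660156), (191.49905395507812, 97.89496612548828), 83.9345703125) [[0.47457236 0.09806291]
 [0.58253984 0.28827401]]
0.1251378282805586
[[0.04357718 0.04612751 0.04560067 0.04707411 0.04438135]
 [0.04584407 0.04574305 0.04681334 0.04238373 0.04369923]
 [0.04657631 0.04432439 0.04428633 0.04649276 0.04236844]
 [0.04765909 0.04403991 0.04144582 0.04589155 0.04517654]]
[[ 0.00102221 -0.00057597]
 [ 0.00101527 -0.00116847]]
steak max 0.10026515112919275 roaster corner [[ 0.55496636 -0.09962204 -0.00223298]
 [ 0.55354665 -0.11468843  0.00338508]
 [ 0.55403879 -0.13093834  0.00110856]
 [ 0.54354907 -0.13894662  0.04420147]]
```

```bash
cat >> h.py <<'E'
def delta(target,ydir_deg=None):
    """tool-frame slide to world TCP target, and twist to bring tool y to the world heading"""
    from workcell import manip
    from scipy.spatial.transform import Rotation as R
    o=manip.get_obs();M=R.from_quat(o["ee_rot"]).as_matrix()
    print("t",round(o["clock"],2),"pos",o["position"].round(4),"slide",(M.T@(np.array(target)-o["position"])).round(4),
      "F",o["ft_force"].round(1),"grip",round(o["grip_width"],3),round(o["grasp_force"],1),"tilt",np.degrees(np.arccos(-M[2,2])).round(2))
    a=np.degrees(np.arctan2(M[1,1],M[0,1]))
    if ydir_deg is not None: print("heading",a.round(1),"twist",round((a-ydir_deg+90)%180-90,1))
E
R='[-0.0262,-0.0294,-0.003]'
python3 -m creep '{"slide":[[-0.0262,-0.0294,-0.006],[-0.0262,-0.0294,-0.006],[-0.0262,-0.0294,-0.006],[-0.0262,-0.0294,-0.006],[-0.0262,-0.0294,-0.006],[-0.0262,-0.0294,-0.006],[-0.0262,-0.0294,-0.006],[-0.0262,-0.0294,-0.006]],"twist":[0,0,0,0,0,0,0,0]}' 100 20
python3 -m creep '{"slide":[[-0.0262,-0.0294,0],[-0.0262,-0.0294,0],[-0.0262,-0.0294,0],[-0.0262,-0.0294,0],[-0.0262,-0.0294,0],[-0.0262,-0.0294,0],[-0.0262,-0.0294,0],[-0.0262,-0.0294,0]],"twist":[0,0,0,0,0,0,0,0]}'
python3 -m creep '{"slide":[[0,0,0],[0,0,0],[0,0,0],[0,0,0],[0,0,0]],"twist":[-8,-8,-8,-2,0]}'
python3 - <<'E'
from h import *
from workcell import manip
print(manip.pinch_z)
delta([.445,-.047,.23],90)
print(manip.get_obs()["joint_pos"].round(2))
p,d=manip.camera("wrist");c=manip.camera_params("wrist");print(c)
cv2.imwrite("pics/w1.png",p)
E
```

```text
clock: 1.1
position: [0.3606, 0.2553, 0.2792]
ee_rot: [0.227, 0.974, -0.0, -0.0]
ft_force: [0.4, 0.5, -0.1]
grip_width: 1.001
grasp_force: 0.0
clock: 2.1
position: [0.4443, -0.0483, 0.2791]
ee_rot: [0.227, 0.974, 0.0, -0.0]
ft_force: [-0.2, -0.4, -0.5]
grip_width: 1.0
grasp_force: 0.0
clock: 2.72
position: [0.4443, -0.047, 0.2792]
ee_rot: [0.004, 1.0, 0.0, -0.0]
ft_force: [-0.7, -0.0, -0.1]
grip_width: 0.999
grasp_force: 0.0
0.0187
t 2.73 pos [ 0.4443 -0.047   0.2792] slide [-0.0008 -0.      0.0492] F [-0.7 -0.  -0.1] grip 0.999 0.0 tilt 0.01
heading 89.6 twist -0.4
[-0.62 -0.14  0.57  1.85  0.08  1.41  1.5 ]
{'intrinsics': array([[325.1922621 ,   0.        , 281.25889322],
       [  0.        , 325.1922621 , 204.24622154],
       [  0.        ,   0.        ,   1.        ]]), 'R': array([[ 7.72845620e-03,  9.99970113e-01,  2.09456090e-04],
       [ 9.62239978e-01, -7.49384636e-03,  2.72099370e-01],
       [ 2.72092808e-01, -1.90136104e-03, -9.62269135e-01]]), 't': array([ 0.04407208, -0.47743689,  0.30430753])}
```

View pics/w1.png

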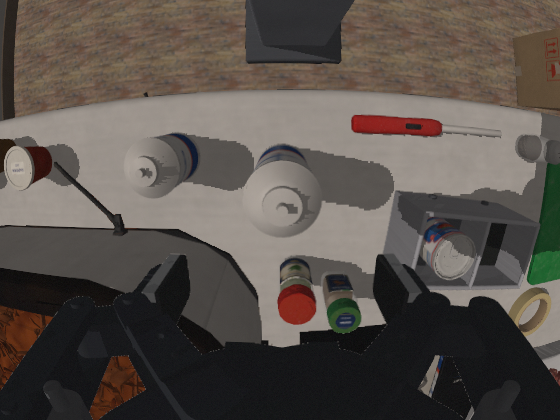

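The wrist view shows the tall can's cap at (285,205), between the fingers. The short can is at (153,165) and clear, and the roaster's corner is near (230,250). I'll check the roaster clearance and the cap position numerically.

Run:
```python
from h import *
for n in("top","side"):
    W=cloud(n).reshape(-1,3)
    r=W[(W[:,2]>.15)&(W[:,2]<.26)&(W[:,1]<.05)&(W[:,0]>.3)&(W[:,0]<.7)]
    r=r[np.hypot(r[:,0]-.445,r[:,1]+.047)>.045]
    for y in(-.08,-.1,-.12,-.14,-.16):
        s=r[abs(r[:,1]-y)<.01]; print(n,y,len(s),s[:,0].min().round(3) if len(s) else None)
from workcell import manip
c=manip.camera_params("wrist");p,d=manip.camera("wrist")
K=c["intrinsics"];v,u=np.mgrid[:420,:560];x=(u-K[0,2]);y=(v-K[1,2]);r=np.hypot(x,y);th=r/K[0,0]
k=np.tan(th)/np.maximum(r,1e-9)*d
W=(np.stack([x*k,y*k,d],-1)-c["t"])@c["R"]
q=W[150:245,235:330].reshape(-1,3);t=q[(q[:,2]>.18)&(q[:,2]<.2)];print("cap",len(t),np.median(t,0),q[:,2].max())
b=q[(q[:,2]>.145)&(q[:,2]<.175)];print(circ(b[:,:2]),cv2.minEnclosingCircle((b[:,:2]*1000).astype(np.float32)))
```

```text
top -0.08 495 0.573
top -0.1 456 0.547
top -0.12 553 0.533
top -0.14 667 0.522
top -0.16 689 0.514
side -0.08 339 0.576
side -0.1 799 0.548
side -0.12 496 0.536
side -0.14 542 0.525
side -0.16 747 0.516
cap 1236 [ 0.44547842 -0.04694931  0.18247029] 0.42272679491663
(array([ 0.4461707 , -0.04689782]), np.float64(0.026825638022303797)) ((446.8505859375, -46.83003234863281), 33.812137603759766)
```

```bash
python3 -m creep '{"slide":[[-0.0015,0,0.02],[0,0,0.02],[0,0,0.02],[0,0,0.02],[0,0,0.02],[0,0,0.02],[0,0,0.012],[0,0,0]],"twist":[0,0,0,0,0,0,0,0]}'
python3 -m creep '{"slide":[[0,0,0.006],[0,0,0.006],[0,0,0.006],[0,0,0.005],[0,0,0],[0,0,0]],"twist":[0,0,0,0,0,0]}'
```

```text
clock: 3.82
position: [0.4454, -0.0471, 0.1468]
ee_rot: [0.003, 1.0, -0.0, -0.001]
ft_force: [-0.1, 0.0, 0.2]
grip_width: 1.0
grasp_force: 0.0
clock: 4.58
position: [0.4459, -0.047, 0.1244]
ee_rot: [0.003, 1.0, 0.0, 0.0]
ft_force: [-0.5, -0.6, 0.1]
grip_width: 1.0
grasp_force: 0.0
```

```bash
python3 -m creep '{"slide":[[0,0,0],[0,0,0],[0,0,0],[0,0,0],[0,0,0],[0,0,0]],"twist":[0,0,0,0,0,0]}' 70 20
python3 - <<'E'
from workcell import manip
import cv2
a,_=manip.camera("wrist");b,_=manip.camera("side");
cv2.imwrite("pics/w2.png",a)
b=b[180:300,220:360];b=cv2.resize(b,None,fx=4.5,fy=4.5,interpolation=2);cv2.imwrite("pics/s2.png",b)
E
```

```text
clock: 5.32
position: [0.4461, -0.0469, 0.1246]
ee_rot: [0.002, 1.0, 0.0, 0.0]
ft_force: [0.1, 1.1, 5.8]
grip_width: 0.772
grasp_force: 22.7
```

View pics/w2.png

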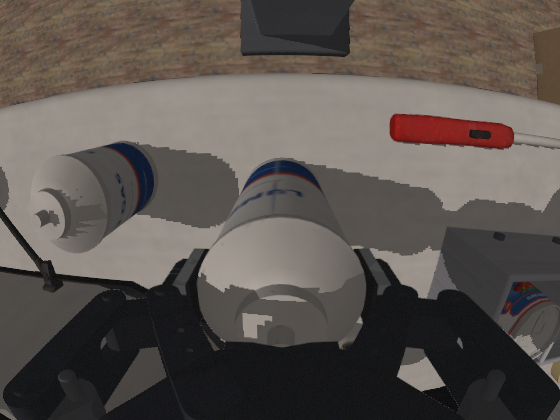

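View pics/s2.png

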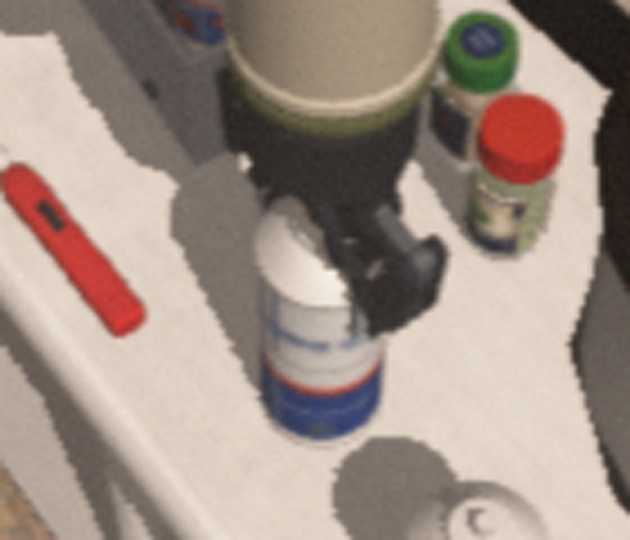

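The fingers already hold the can, but the pads sit near the shoulder: wrist view at (190,290) and (365,290), and the can's shoulder beside the pads in the side crop. I'll reopen, go a few mm lower while feeling for contact with the cap, and grip again.

```bash
python3 -m creep '{"slide":[[0,0,0],[0,0,0],[0,0,0],[0,0,0.002],[0,0,0.002],[0,0,0]],"twist":[0,0,0,0,0,0]}' 100 20
python3 -m creep '{"slide":[[0,0,0.001],[0,0,0.001],[0,0,0]],"twist":[0,0,0]}'
```

```text
clock: 6.18
position: [0.4457, -0.047, 0.1201]
ee_rot: [0.003, 1.0, -0.0, -0.0]
ft_force: [-0.3, -0.2, 0.0]
grip_width: 1.003
grasp_force: 0.0
clock: 6.55
position: [0.4458, -0.047, 0.1182]
ee_rot: [0.003, 1.0, 0.0, -0.0]
ft_force: [0.3, -0.0, 0.2]
grip_width: 0.997
grasp_force: 0.0
```

```bash
python3 -m creep '{"slide":[[0,0,0.001],[0,0,0.001],[0,0,0]],"twist":[0,0,0]}'
python3 -m creep '{"slide":[[0,0,0],[0,0,0],[0,0,0],[0,0,0],[0,0,0],[0,0,0]],"twist":[0,0,0,0,0,0]}' 60 40
```

```text
clock: 6.92
position: [0.4463, -0.047, 0.1168]
ee_rot: [0.003, 1.0, 0.0, 0.001]
ft_force: [-1.2, 1.0, 5.6]
grip_width: 0.994
grasp_force: 0.0
clock: 7.68
position: [0.4466, -0.0468, 0.1171]
ee_rot: [0.002, 1.0, 0.0, 0.001]
ft_force: [-2.5, 0.9, 9.3]
grip_width: 0.769
grasp_force: 44.1
```

The body just touched the cap at TCP z=0.117. I'll back off 2 mm and grip again.

```bash
python3 -m creep '{"slide":[[0,0,0],[0,0,0],[0,0,-0.001],[0,0,-0.001],[0,0,0]],"twist":[0,0,0,0,0]}' 100
python3 -m creep '{"slide":[[0,0,0],[0,0,0],[0,0,0],[0,0,0],[0,0,0],[0,0,0]],"twist":[0,0,0,0,0,0]}' 60 45
python3 -m creep '{"slide":[[0,0,-0.005],[0,0,-0.01],[0,0,-0.015],[0,0,-0.015],[0,0,-0.005],[0,0,0],[0,0,0]],"twist":[0,0,0,0,0,0,0]}'
```

```text
clock: 8.3
position: [0.4457, -0.047, 0.1182]
ee_rot: [0.003, 1.0, 0.0, -0.0]
ft_force: [-0.2, 0.4, 0.2]
grip_width: 1.005
grasp_force: 0.0
clock: 9.05
position: [0.446, -0.0469, 0.1185]
ee_rot: [0.002, 1.0, 0.0, 0.0]
ft_force: [-2.5, 0.2, 4.5]
grip_width: 0.772
grasp_force: 50.4
clock: 9.93
position: [0.4455, -0.047, 0.1679]
ee_rot: [0.002, 1.0, -0.0, -0.0]
ft_force: [0.4, 0.2, -3.8]
grip_width: 0.769
grasp_force: 50.9
```

```bash
python3 -m creep '{"slide":[[0,0,-0.015],[0,0,-0.02],[0,0,-0.02],[0,0,-0.02],[0,0,-0.02],[0,0,-0.01],[0,0,0]],"twist":[0,0,0,0,0,0,0]}'
python3 -m creep '{"slide":[[-0.005,0.017,0],[-0.010,0.033,0],[-0.0134,0.044,0],[-0.0134,0.044,0],[-0.0134,0.044,0],[-0.0134,0.044,0],[-0.010,0.033,0],[-0.008,0.026,0]],"twist":[0,0,0,0,0,0,0,0]}'
python3 -m creep '{"slide":[[0,0,0],[0,0,0],[0,0,0]],"twist":[0,0,0]}'
python3 - <<'E'
from h import *
from workcell import manip
delta([.5335,.2398,.27],90)
for n in("top","side","wrist"):
    p,d=manip.camera(n);np.save(f"pics/{n}3.npy",d);cv2.imwrite(f"pics/{n}3.png",p)
c=manip.camera_params("wrist");np.savez("pics/wristc.npz",**c)
T=cloud("top",3);S=cloud("side",3)
for nm,W in(("top",T),("side",S)):
    q=W.reshape(-1,3);q=q[(np.abs(q[:,0]-.53)<.08)&(q[:,1]>.05)&(q[:,1]<.32)]
    r=q[(q[:,2]>.095)&(q[:,2]<.114)];print(nm,"rim",len(r),cv2.minAreaRect((r[:,:2]*1000).astype(np.float32)))
    b=q[(q[:,2]>.16)&(q[:,2]<.255)&(q[:,1]>.19)];
    for z in(.16,.18,.2,.22,.24):
        s=b[abs(b[:,2]-z)<.01]
        if len(s)>10:print("  z",z,len(s),circ(s[:,:2]))
t1=np.hstack([cv2.imread("pics/side3.png")[60:260,180:400]]);cv2.imwrite("pics/s3c.png",cv2.resize(t1,None,fx=2.5,fy=2.5))
E
```

```text
clock: 10.8
position: [0.446, -0.047, 0.2738]
ee_rot: [0.002, 1.0, 0.0, 0.0]
ft_force: [0.4, -0.5, -4.2]
grip_width: 0.772
grasp_force: 51.5
clock: 11.8
position: [0.5332, 0.2406, 0.2716]
ee_rot: [0.001, 1.0, -0.0, -0.001]
ft_force: [0.3, -0.7, -3.7]
grip_width: 0.77
grasp_force: 51.5
clock: 12.18
position: [0.5338, 0.2368, 0.2732]
ee_rot: [0.003, 1.0, -0.0, -0.0]
ft_force: [0.7, 0.3, -4.0]
grip_width: 0.77
grasp_force: 51.5
t 12.18 pos [0.5338 0.2368 0.2732] slide [0.0003 0.003  0.0032] F [ 0.7  0.3 -4. ] grip 0.77 51.5 tilt 0.02
heading 89.7 twist -0.3
top rim 382 ((523.3873901367188, 155.7857208251953), (110.06935119628906, 97.5133285522461), 84.23436737060547)
side rim 791 ((529.398193359375, 193.7661590576172), (188.67091369628906, 97.5510482788086), 84.32234954833984)
  z 0.16 83 (array([0.53368941, 0.23607366]), np.float64(0.03252159957783544))
  z 0.18 154 (array([0.53346303, 0.23556213]), np.float64(0.031845307325725464))
  z 0.2 152 (array([0.53325546, 0.23529836]), np.float64(0.031511008491217164))
  z 0.22 168 (array([0.53371302, 0.23572925]), np.float64(0.03200875962634647))
  z 0.24 173 (array([0.53354934, 0.23533493]), np.float64(0.03173407091030616))
```

View pics/s3c.png

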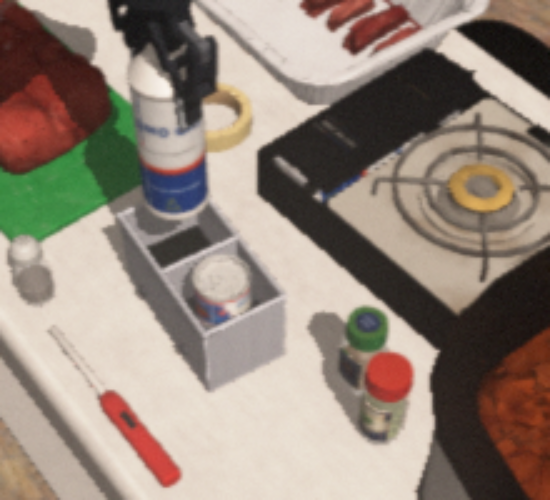

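View pics/wrist3.png

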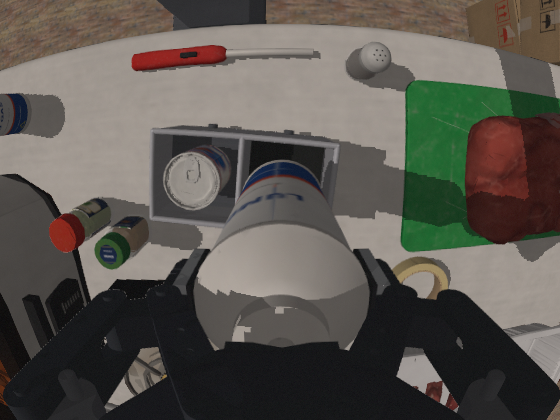

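The can hangs upright just over the empty pocket: side crop (175,195) above the pocket at (180,245). It needs +3 mm in y. Then I'll lower it into the mouth.

```bash
python3 -m creep '{"slide":[[0,0.003,0.005],[0,0,0.012],[0,0,0.012],[0,0,0.008],[0,0,0],[0,0,0]],"twist":[0,0,0,0,0,0]}'
python3 -m creep '{"slide":[[0,0,0.006],[0,0,0.008],[0,0,0.008],[0,0,0.008],[0,0,0.008],[0,0,0.004],[0,0,0],[0,0,0]],"twist":[0,0,0,0,0,0,0,0]}'
python3 - <<'E'
from h import *
delta([.5335,.2398,.19],90)
E
```

```text
clock: 13.08
position: [0.534, 0.2406, 0.2366]
ee_rot: [0.003, 1.0, 0.0, 0.0]
ft_force: [0.4, 0.2, -2.9]
grip_width: 0.771
grasp_force: 51.5
clock: 14.08
position: [0.534, 0.2406, 0.1946]
ee_rot: [0.003, 1.0, 0.0, 0.0]
ft_force: [0.6, -1.0, -2.9]
grip_width: 0.766
grasp_force: 51.5
t 14.07 pos [0.534  0.2406 0.1946] slide [ 0.0005 -0.0008  0.0046] F [ 0.6 -1.  -2.9] grip 0.766 51.5 tilt 0.03
heading 89.7 twist -0.3
```

```bash
python3 -m creep '{"slide":[[0,0,0.003],[0,0,0.003],[0,0,0.002],[0,0,0.001]],"twist":[0,0,0,0]}'|sed -n '2p;4p'
python3 -m creep '{"slide":[[0,0,0.001],[0,0,0.001],[0,0,0.001],[0,0,0]],"twist":[0,0,0,0]}'|sed -n '2p;4p'
```

```text
position: [0.5338, 0.2405, 0.1851]
ft_force: [-0.1, -0.3, -3.0]
position: [0.5338, 0.2406, 0.1823]
ft_force: [-0.7, 0.1, -4.0]
```

```bash
python3 -m creep '{"slide":[[0,0,0.001],[0,0,0.001],[0,0,0.001],[0,0,0]],"twist":[0,0,0,0]}'|sed -n '2p;4p'
```

```text
position: [0.5338, 0.2405, 0.1792]
ft_force: [0.6, 0.1, -3.6]
```

```bash
python3 -m creep '{"slide":[[0,0,0.001],[0,0,0.001],[0,0,0.001],[0,0,0.001]],"twist":[0,0,0,0]}'|sed -n '1,2p;4p'
```

```text
clock: 16.08
position: [0.5339, 0.2405, 0.1752]
ft_force: [0.2, 0.1, -3.2]
```

```bash
python3 -m creep '{"slide":[[0,0,0.001],[0,0,0.001],[0,0,0.001],[0,0,0.001]],"twist":[0,0,0,0]}'|sed -n '1,2p;4p'
```

```text
clock: 16.58
position: [0.5338, 0.2405, 0.1712]
ft_force: [-0.6, -1.2, -3.2]
```

```bash
python3 -m creep '{"slide":[[0,0,0.001],[0,0,0.001],[0,0,0.001],[0,0,0.001]],"twist":[0,0,0,0]}'|sed -n '1,2p;4p'
```

```text
clock: 17.08
position: [0.5339, 0.2405, 0.1673]
ft_force: [-1.2, 0.2, -3.0]
```

Underside is at about 0.049 and the bottom is expected near 0.045, so I'm taking smaller calls.

```bash
python3 -m creep '{"slide":[[0,0,0.001],[0,0,0.001],[0,0,0]],"twist":[0,0,0]}'|sed -n '1,2p;4p'
```

```text
clock: 17.45
position: [0.5338, 0.2405, 0.1652]
ft_force: [-0.2, -0.7, -2.6]
```

```bash
python3 -m creep '{"slide":[[0,0,0.001],[0,0,0.001],[0,0,0]],"twist":[0,0,0]}'|sed -n '1,2p;4p'
```

```text
clock: 17.82
position: [0.534, 0.2406, 0.1635]
ft_force: [-0.6, -0.0, -2.1]
```

```bash
python3 -m creep '{"slide":[[0,0,0.001],[0,0,0]],"twist":[0,0]}'|sed -n '1,2p;4p'
```

```text
clock: 18.08
position: [0.5343, 0.2406, 0.1634]
ft_force: [-1.9, -0.9, 6.7]
```

Contact: the force rose from -3.5 N to +6.7 N with the underside at about 0.045, which matches the depth estimate. The can rests on the bottom, so I'm releasing it.

```bash
python3 -m creep '{"slide":[[0,0,0],[0,0,0],[0,0,0],[0,0,0],[0,0,0]],"twist":[0,0,0,0,0]}' 100
python3 -m creep '{"slide":[[0,0,-0.004],[0,0,-0.01],[0,0,-0.015],[0,0,-0.02],[0,0,-0.02],[0,0,-0.02],[0,0,-0.02],[0,0,0]],"twist":[0,0,0,0,0,0,0,0]}'
python3 - <<'E'
from h import *
from workcell import manip
for n in("side",):
    p,d=manip.camera(n);np.save(f"pics/{n}4.npy",d)
    cv2.imwrite("pics/s4c.png",cv2.resize(p[60:340,180:400],None,fx=2,fy=2))
q=cloud("side",4).reshape(-1,3);q=q[(q[:,0]>.47)&(q[:,0]<.6)&(q[:,1]>.18)&(q[:,1]<.3)]
for z in(.13,.15,.17):
    s=q[abs(q[:,2]-z)<.01];print(z,len(s),circ(s[:,:2]))
s=q[(q[:,2]<.25)];print("top",s[:,2].max())
E
```

```text
clock: 18.7
position: [0.5339, 0.2406, 0.1623]
ee_rot: [0.002, 1.0, 0.0, 0.0]
ft_force: [-0.3, 0.1, 1.0]
grip_width: 0.998
grasp_force: 0.0
clock: 19.7
position: [0.5347, 0.2408, 0.2737]
ee_rot: [0.003, 1.0, 0.001, 0.002]
ft_force: [-0.2, -0.7, 0.1]
grip_width: 0.998
grasp_force: 0.0
0.13 139 (array([0.53442593, 0.23985493]), np.float64(0.031920199276410745))
0.15 130 (array([0.53414602, 0.23905713]), np.float64(0.03149096981982671))
0.17 151 (array([0.5343457 , 0.23934076]), np.float64(0.03151344589805092))
top 0.23693372773393653
```

View pics/s4c.png

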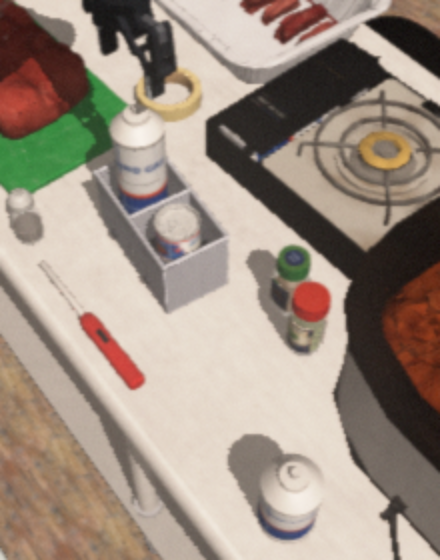

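The tall can stands upright in the pocket at (140,150), with the gripper clear above it. The short can at (290,490) has not moved.

```bash
python3 -c "
from workcell import manip
print(manip.hand_in())"
```

```text
the job is handed in; nothing more can be done
None
```

The tall cartridge stands upright on the bottom of the empty pocket, set down at roughly 10 N and then released; the short cartridge was left where it stood, and the job was handed in at about 20 s.

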